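Load a carburettor damper into a spring-gate cradle

ROBOT

A 6-joint arm with a two-finger parallel gripper is mounted at the origin on the work surface. World frame = base frame: x ahead of the robot, y to its left, z up, the work surface at z = 0. Lengths are in m, angles in degrees, forces in N, time in s.
With the tool pointing down it reaches from about 0.35 to 0.775 m from the base axis. Payload 7.3 kg.
Tool frame: the origin (TCP) lies midway between the tips of the shut fingers; the grasp point (between the pads) lies grip_depth behind it (grip_depth is the distance from the TCP to the grasp point, in m); z points along the fingers, y is the direction in which the jaws open and shut (so a half turn about z gives the same grasp; the last joint's range is limited). The gripper opens to 92 mm and grips with 3 to 60 N. Pads are 19 mm wide; open, the fingers measure 130 mm over their backs; the gripper's body (75 mm by 190 mm) begins 47 mm behind the grasp point.
Start: joints at [56.837, 19.595, 87.324, -0, 73.075, -8.365], TCP at [0.22, 0.477, 0.227] pointing down, gripper open.
Joint ranges: [-145.02, 145.02], [-44.19, 115.74], [2.07, 154.8], [-57.11, 237.11], [16.16, 152.29], [-177.93, 177.93]. Speed limits (degrees/s): [147.25, 147.25, 180, 180, 180, 180].

INTERFACE

Orientations are given as a 3x3 rotation matrix whose columns are the frame's x, y, z axes.
In Python, from station import read_state, read_camera, camera_params, close_job, grip_depth gives the robot as it stands. The module is installed in compiled form; this text tells all that it offers.
- The arm moves only by the tool jog_arm, never from a script. Its argument "deltas" is a list that holds one entry, the list of rows, each a list of 5 numbers: the opening, from 0 (shut) to 1 (fully open), then the shift along the world's x, y, z in cm, then the turn about the world's z in degrees. A call has 1 to 8 rows; each row shifts and turns the commanded pose from where the row before left it; what a row does not reach is not made up. A row lasts 1/12 s, in which the tool goes at most 41.7 mm and 7.16 degrees, less where a joint would pass 70% of its speed; a pose out of reach is approached as far as the arm can. A call is refused whole if a number of a shift passes 4.17 or a number of a turn 7.16, either way. A call with a gripper value outside its range is refused whole. The fingers move at their own pace and stop on an object; "grip_force" is the grip in N (left out, the last holds). Time passes only in rows, so rows that do not move let the fingers close. It gives the time, the measured TCP pose, the force and the opening at its end, in the units of the state.
- read_state(): the state, without advancing time (a new reading comes with each control period).
- read_camera(name): name is "side" or "top" or "wrist"; returns the picture (384x512x3 uint8, blue, green, red); there is no depth.
- camera_params(name): a dict with "mtx" (3x3 intrinsics, pixels), "position" and "rotation" of the camera in the world. Camera axes: x right, y down, z forward; pixel columns grow to the right and rows downward; lengths in m; the calibration is good to about 2 mm. A picture is of the moment at which its call begins: read the wrist's pose just before it. camera_params takes no time and is no camera call; for the wrist camera it gives the pose at the moment of the call.
- close_job(): hands the job in, once; it reports no verdict.
The state is a dict: "t": time; "q": joint angles; "joint_vel": joint speeds; "joint_efforts": joint torques, N m; "tool_pos": TCP position; "ee_rot": TCP orientation; "force": force on the tool from outside, world axes, zero at the start; "wrist_torque": the same for the moment, N m; "gripper_width": finger opening in m.
Only numpy, scipy, OpenCV 4.12 (cv2) and the standard library are available. Lean on these libraries where they do the work, as an engineer would, in place of code of your own. Each camera call takes 0.05 s, during which the arm holds its last target.

TASK

Clip the long damper, the one with a round spigot, into the spring cradle: press its capped end against the tall spring gate to hold the gate back, lower it onto the two beds, and let the gate push the spigot fully home under the hood so that the damper is held there. Leave the short damper without a spigot where it lies, and let go of everything.

Things in the scene. Friction and masses are not known exactly. Their poses are not given: they have to be found in the camera images.
- damper: The long damper: loose plain aluminium, 0.3 kg, 172 mm long along its y axis. Origin: middle of the round body (diameter 40, 124 long), on its centre line, 22 mm above the table at the start; grip it here across x. A square flange 44 x 44, 8 thick, at each end (outer faces 70 mm either side of the origin): it rests level on these and cannot roll.
- spigot_end (a point): End of the long damper's round spigot (diameter 22, 24 long), 94 mm along +y from its origin. At the start it points roughly to the robot's left (+y), as does the hooded end of the cradle.
- cap_end (a point): Outer face of the long damper's flat round cap (diameter 32, 8 thick), 78 mm along -y from its origin. This end bears on the gate.
- short_damper: Bystander: a shorter damper of the same section, 100 mm long along its y axis, a cap at one end and no spigot. Origin in its middle, half-way up. It and the long one lie in two places on the robot's right, either way round.
- seat (a point): On the cradle (fixed, position and yaw vary): where the long damper's origin is when fully home, 46 mm above the table. Axes of the cradle: z up, y from the gate to the hooded stop; the seated damper's y points the same way. Below, y in mm is counted from here, heights from the table. Steel base 8 thick, 100 wide, y -175 to 112.
- beds (a point): Mid-way between the two flat beds that carry the flanges, at their top (height 24), y = -15. They span y -104 to -50 and 28 to 74, free finger room (base at height 8) between. Low side cheeks 56 mm apart, up to height 34, stand beside them at y -104 to -58 and 40 to 74.
- hood_edge (a point): Middle of the hood's edge facing the gate, y = 76, at its top (height 66). The hood, underside at height 61, runs to the end wall's face at y = 94, which the spigot meets; pocket 38 wide, end wall to y 106. The damper must come down with its spigot clear of this edge (origin at least 18 mm short of the seat, towards the gate), then slide in under it.
- gate (a joint): Spring gate: upright steel plate sliding along the cradle's y, away from the stop. In m: 0 closed, 0.05 fully back. About 0.012 with the damper home; lowering the damper needs 0.030 to 0.042. Spring 200 N/m: 4 N closed, 6 N with the damper home, 12 N at 0.040. Let go, it closes by itself, damped, and slides the damper home.
- gate_face (a point): Middle of the gate's face towards the stop; y = -66 when closed; moves with the gate. The plate is 50 wide, 10 thick, from height 28 to 115. Spring housing behind it: y -161 to -139, 70 wide, up to height 100.
Things that resemble listed ones, but are neither listed nor needed, are in the scene too. Leave any black look-alike of the damper alone.

How it is judged (in metres and radians):
At the end, for the whole second after the job is handed in: The long damper rests on the cradle's beds with its origin within 9 mm across, 5 mm along and 5 mm in height of the seat point, in line with the cradle within 0.12 rad, spigot under the hood, the gate sprung back against its cap (reading 0.006 to 0.018), and it is at rest (x of damper in the frame of seat between -0.009 and 0.009 m and y of damper in the frame of seat between -0.005 and 0.005 m and z of damper in the frame of seat between -0.005 and 0.005 m and angle between the y axis of damper and the y axis of seat, either way round below 0.12 rad and value of joint gate between 0.006 and 0.018 m and linear speed of damper below 0.01 m/s); the robot touches nothing.
It fails at once if the short damper is moved by more than 30 mm (distance of short_damper from where it was at the start of the episode above 0.03 m).
It also fails if it takes over 40 s, if anything falls off the work surface, if the arm or the gripper's body presses on something with over 40 N, if the wrist force passes 120 N, or if a joint passes its speed limit or range.

## Working session

There is one attempt and no reset: what is moved stays moved. The work goes in short steps, Python scripts to look and compute and a tool call to move; the robot and the scene stay as the last step left them, time stands still between calls to the robot, and variables do not carry over. Pictures are saved under pics/ and viewed, and the job is handed in when it is done.

Besides the shell and the picture viewer there is one more tool, called after "Request:" in YAML: its name, and indented under it one key for each argument. jog_arm: Moves the arm, as the interface text tells. Its arguments: {"type":"object","properties":{"deltas":{"type":"array"},"grip_force":{"type":"number"}},"required":["deltas"]}

```bash
mkdir -p pics; python3 - <<'E'
from station import *
import cv2
s=read_state(); print(s, grip_depth if not callable(grip_depth) else grip_depth())
for n in ("side","top","wrist"):
    p=camera_params(n); print(n,p)
    cv2.imwrite(f"pics/{n}0.png",read_camera(n))
E
```

```text
{'t': 0.0, 'q': array([ 5.68381422e+01,  1.96343586e+01,  8.73788751e+01, -6.09818943e-04,
        7.30754628e+01, -8.36487934e+00]), 'joint_vel': array([-0.03600839,  0.00028113, -0.00274318,  0.10641291,  0.05338632,
        0.01826567]), 'joint_efforts': array([ 6.30788036e-04, -4.31246746e+01, -2.44210660e+01,  7.16690160e-02,
        5.60832547e-02, -1.24039111e-04]), 'tool_pos': array([0.21993195, 0.47624352, 0.22605378]), 'ee_rot': array([[-9.07800810e-01,  4.19400747e-01, -8.38266357e-04],
       [ 4.19401530e-01,  9.07799902e-01, -1.30148311e-03],
       [ 2.15135127e-04, -1.53305762e-03, -9.99998802e-01]]), 'force': array([ 0.75947692,  0.07260317, -0.39532843]), 'wrist_torque': array([-0.01846812,  0.02259925, -0.01709459]), 'gripper_width': 0.09185253619606674} 0.0188
side {'mtx': array([[460.68621814,   0.        , 256.93808857],
       [  0.        , 460.68621814, 189.50120238],
       [  0.        ,   0.        ,   1.        ]]), 'position': array([ 0.16252708, -0.74960856,  0.93342863]), 'rotation': array([[ 0.93050543, -0.26743421,  0.25027702],
       [-0.3662015 , -0.69323052,  0.62074786],
       [ 0.00749046, -0.66926108, -0.74298957]])}
top {'mtx': array([[379.44077455,   0.        , 258.70998296],
       [  0.        , 379.44077455, 188.60578922],
       [  0.        ,   0.        ,   1.        ]]), 'position': array([ 0.32180102, -0.05687257,  1.15358277]), 'rotation': array([[ 0.01880056, -0.99130144,  0.13026123],
       [-0.99970012, -0.01659336,  0.01800921],
       [-0.01569108, -0.13056075, -0.99131614]])}
wrist {'mtx': array([[298.62511141,   0.        , 254.56059367],
       [  0.        , 298.62511141, 188.14868185],
       [  0.        ,   0.        ,   1.        ]]), 'position': array([0.15871898, 0.5057876 , 0.38448821]), 'rotation': array([[ 0.41960806,  0.87739224,  0.23261971],
       [ 0.9077043 , -0.40519787, -0.10903021],
       [-0.00140525,  0.25689987, -0.966437  ]])}
```

View pics/side0.png

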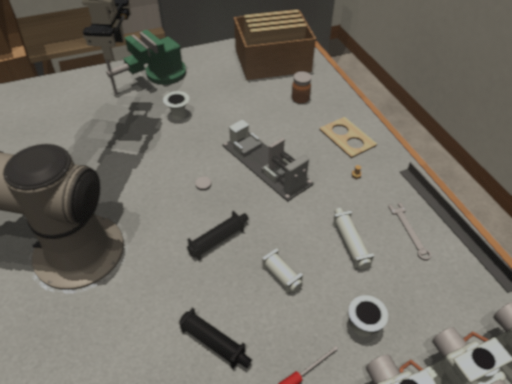

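View pics/top0.png

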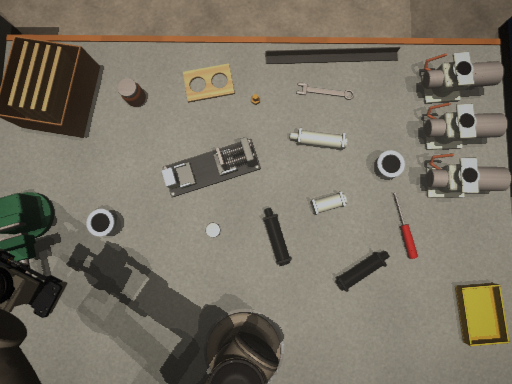

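View pics/wrist0.png

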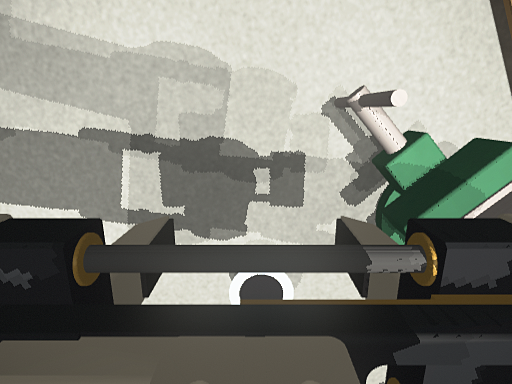

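Candidates for the damper in the top view: a long light one at (321,138) with a spigot at its left end (293,136), a short light one at (329,203), and black look-alikes at (277,237) and (362,270). The description fits the long light one. The cradle is at (211,167), with its hood at the left end and the gate on the right. Next I'll check close crops.

```bash
python3 - <<'E'
import cv2,numpy as np
t=cv2.imread("pics/top0.png"); s=cv2.imread("pics/side0.png")
a=cv2.resize(t[120:220,155:275],None,fx=6,fy=6,interpolation=cv2.INTER_CUBIC)[:600]
cv2.imwrite("pics/c1.png",a)
b=cv2.resize(t[115:225,275:400],None,fx=5,fy=5,interpolation=cv2.INTER_CUBIC)
cv2.imwrite("pics/c2.png",b)
cv2.imwrite("pics/c3.png",cv2.resize(s[110:290,210:390],None,fx=3.3,fy=3.3,interpolation=cv2.INTER_CUBIC))
E
```

```text
(no output)
```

View pics/c1.png

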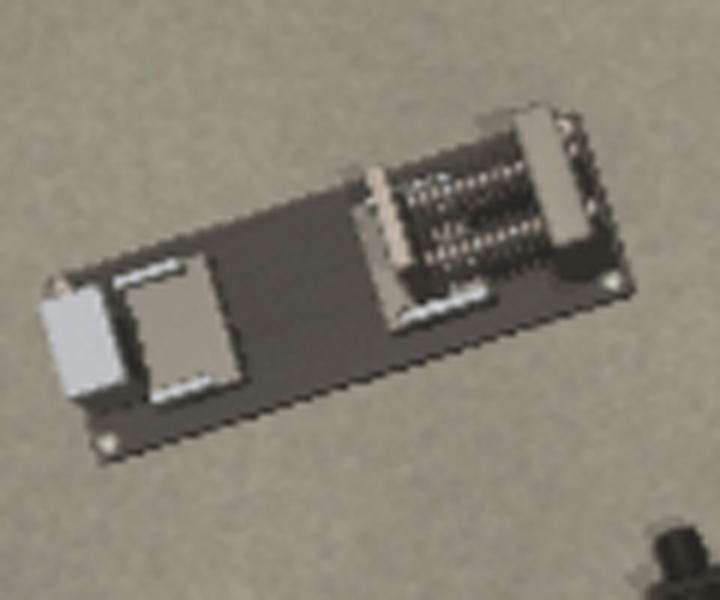

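View pics/c2.png

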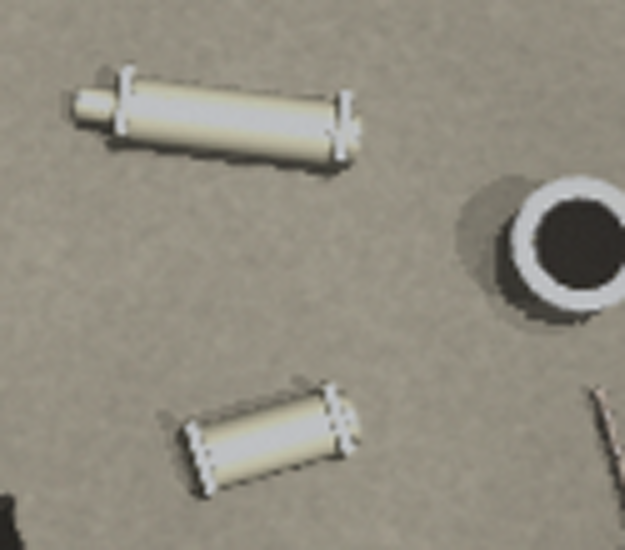

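View pics/c3.png

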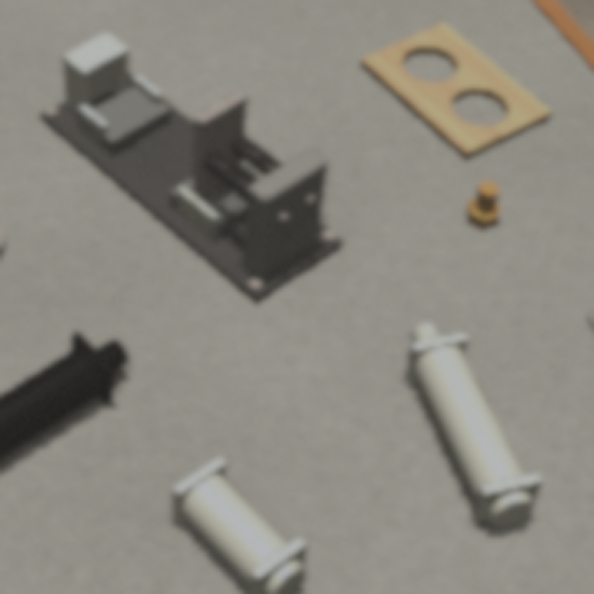

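Choice confirmed: the long light damper has its spigot on the left in the crop at (95,105), and its cap on the right at (355,133). I'll work out coarse positions now.

```bash
cat > h.py <<'E'
import numpy as np,cv2
from station import *
def cast(p,uv,z):
    uv=np.atleast_2d(np.float64(uv))
    d=np.c_[(uv-p['mtx'][:2,2])/p['mtx'][0,0],np.ones(len(uv))]@p['rotation'].T
    return p['position']+d*((z-p['position'][2])/d[:,2])[:,None]
def proj(p,P):
    c=(np.atleast_2d(P)-p['position'])@p['rotation']
    return c[:,:2]/c[:,2:]*p['mtx'][0,0]+p['mtx'][:2,2]
def tri(ps,uvs):
    A=np.zeros((3,3));b=np.zeros(3)
    for p,uv in zip(ps,uvs):
        d=p['rotation']@np.r_[(np.array(uv)-p['mtx'][:2,2])/p['mtx'][0,0],1];d/=np.linalg.norm(d)
        M=np.eye(3)-np.outer(d,d);A+=M;b+=M@p['position']
    return np.linalg.solve(A,b)
E
python3 - <<'E'
from h import *
T=camera_params('top');S=camera_params('side')
def c2(u,v):return (275+u/5-.4,115+v/5-.4)
def c1(u,v):return (155+u/6-.4,120+v/6-.4)
def c3(u,v):return (210+u/3.3-.4,110+v/3.3-.4)
sp=cast(T,c2(75,105),.022)[0];cp=cast(T,c2(361,134),.022)[0]
print('dam top',sp,cp,np.linalg.norm(sp-cp)); 
d=(sp-cp)/np.linalg.norm(sp-cp);print('org',cp+d*.078,'yaw',np.degrees(np.arctan2(d[1],d[0])))
print('side',cast(S,c3(425,330),.022),cast(S,c3(510,507),.022))
BL,BR=cast(T,[c1(100,463),c1(635,292)],.008)
print('base',BL,BR,np.linalg.norm(BL-BR))
d=(BL-BR)/np.linalg.norm(BL-BR);n=np.array([d[1],-d[0],0]) # +x of cradle
print('cyaw',np.degrees(np.arctan2(d[1],d[0])),'n',n)
seat=BR+d*.175+n*.05;print('seat',seat)
L,R=cast(S,[c3(40,118),c3(257,300)],.008);print('side corners',L,R)
sh=cast(T,[c2(270,440)],.022);print('short',sh)
E
```

```text
dam top [ 0.63568475 -0.12778292  0.022     ] [ 0.62004352 -0.30200162  0.022     ] 0.17491942474648803
org [ 0.62701825 -0.22431409  0.022     ] yaw 84.86977861699187
side [[ 0.6391593  -0.12797905  0.022     ]] [[ 0.61805916 -0.29347455  0.022     ]]
base [0.44278655 0.22999652 0.008     ] [ 0.53532967 -0.04016321  0.008     ] 0.2855704972076536
cyaw 108.90887737124363 n [0.94603516 0.324064   0.        ]
seat [0.52592022 0.14159614 0.008     ]
side corners [0.44143772 0.22449423 0.008     ] [ 0.53535809 -0.04206353  0.008     ]
short [[ 0.4318576  -0.24573714  0.022     ]]
```

Request:
jog_arm:
  deltas:
    - [[1,2.3,-2.8,0.5,-3.3],[1,2.3,-2.8,0.5,-3.3],[1,2.3,-2.8,0.5,-3.3],[1,2.3,-2.8,0.5,-3.3],[1,2.3,-2.8,0.5,-3.3],[1,2.3,-2.8,0.5,-3.3],[1,2.3,-2.8,0.5,-3.3]]

```text
t: 0.73
tool_pos: [0.3818, 0.2791, 0.2619]
ee_rot: [[-0.668, 0.744, -0.0], [0.744, 0.668, -0.0], [0.0, -0.0, -1.0]]
force: [0.7, -0.1, -0.3]
gripper_width: 0.0921
```

Request:
jog_arm:
  deltas:
    - [[1,2.3,-2.8,0.5,-3.3],[1,2.3,-2.8,0.5,-3.3],[1,2.3,-2.8,0.5,-3.3],[1,2.3,-2.8,0.5,-3.3],[1,2.3,-2.8,0.5,-3.3],[1,2.3,-2.8,0.5,-3.3],[1,2.3,-2.8,0.5,-3.3],[1,0,0,0,0]]

```text
t: 1.4
tool_pos: [0.5456, 0.0796, 0.2966]
ee_rot: [[-0.318, 0.948, 0.002], [0.948, 0.318, -0.002], [-0.003, 0.001, -1.0]]
force: [-0.0, 0.1, -0.1]
gripper_width: 0.0918
```

```bash
python3 - <<'E'
from h import *
import pickle
jog=[[1,0,0,0,0]]
s=read_state();p=camera_params('wrist');im=read_camera('wrist');cv2.imwrite("pics/w1.png",im)
pickle.dump(p,open('w1.pkl','wb'));print(s['t'],s['tool_pos'],s['ee_rot'][:,1],s['joint_vel'].max())
E
```

```text
1.4 [0.54556865 0.07963399 0.29659539] [0.94805048 0.31811765 0.00120117] 4.814500520588375
```

View pics/w1.png

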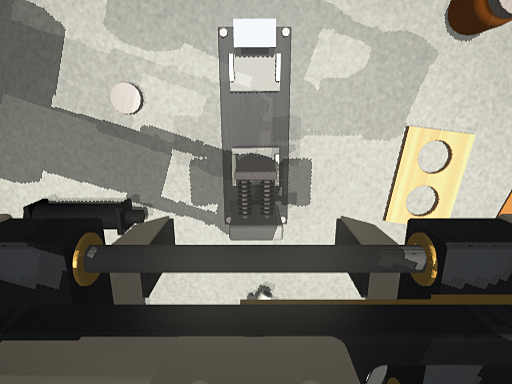

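The wrist view shows the whole cradle from straight above. The hood is at (254,32), the gate at (256,165) and the housing at (256,228). The top corners of the base are near (219,27) and (291,26). I'll zoom in for edges.

```bash
python3 - <<'E'
import cv2
a=cv2.imread("pics/w1.png")
cv2.imwrite("pics/w1a.png",cv2.resize(a[10:110,195:315],None,fx=6,fy=6,interpolation=cv2.INTER_CUBIC))
cv2.imwrite("pics/w1b.png",cv2.resize(a[140:240,195:315],None,fx=6,fy=6,interpolation=cv2.INTER_CUBIC))
E
```

```text
(no output)
```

View pics/w1a.png

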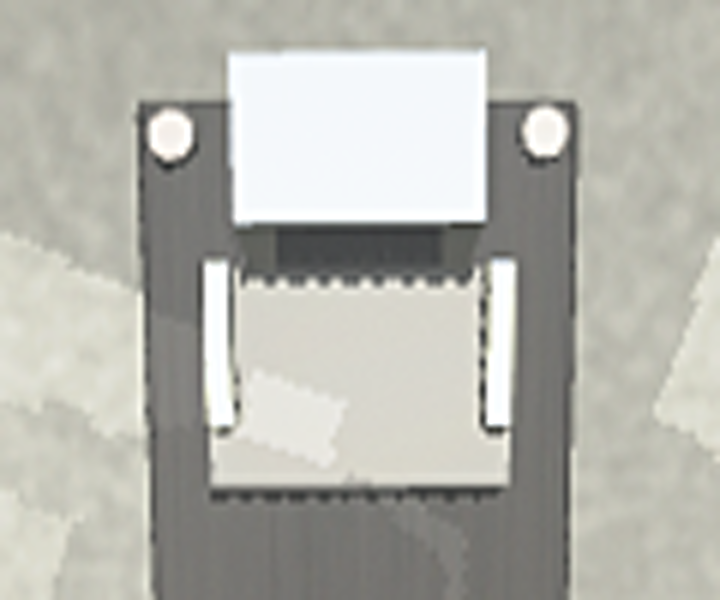

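View pics/w1b.png

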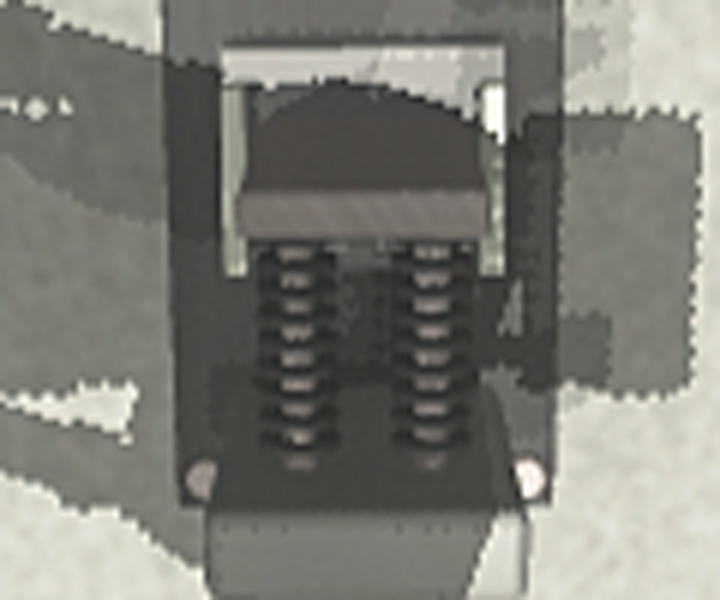

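```bash
cat > fit.py <<'E'
from h import *
def fit2(local,world):  # rigid 2D
    L=np.array(local,float);W=np.array(world,float)[:,:2]
    lc,wc=L.mean(0),W.mean(0)
    H=(L-lc).T@(W-wc)
    a=np.arctan2(H[0,1]-H[1,0],H[0,0]+H[1,1])
    R=np.array([[np.cos(a),-np.sin(a)],[np.sin(a),np.cos(a)]])
    t=wc-R@lc
    return t,np.degrees(a),(W-t)@R-L
E
python3 - <<'E'
from fit import *
import pickle
p=pickle.load(open('w1.pkl','rb'))
A=lambda u,v:(195+u/6-.4,10+v/6-.4)
B=lambda u,v:(195+u/6-.4,140+v/6-.4)
pts=[(A(138,102),-50,112,8),(A(577,102),50,112,8),(B(182,507),-50,-175,8),(B(550,507),50,-175,8),
(A(210,487),None,28,24),(A(510,487),None,28,24),(B(221,46),None,-50,24),(B(504,46),None,-50,24),(A(232,223),None,76,66),(A(487,222),None,76,66),(B(242,190),-25,-66,115),(B(488,190),25,-66,115)]
W=[cast(p,q[0],q[3]/1000)[0] for q in pts]
t,a,r=fit2([[q[1]/1000,q[2]/1000] for q in pts[:4]],W[:4])
print('seat',t,'yaw',a);print((r*1000).round(1))
R=np.array([[np.cos(np.radians(a)),-np.sin(np.radians(a))],[np.sin(np.radians(a)),np.cos(np.radians(a))]])
for q,w in zip(pts[4:],W[4:]):print(q[1:],((w[:2]-t)@R*1000).round(1))
E
```

```text
seat [0.52709426 0.14100354] yaw 18.925395294193596
[[ 0.4 -0.3]
 [-0.6 -0.9]
 [ 1.   0.9]
 [-0.8  0.2]]
(None, 28, 24) [-34.5  28.2]
(None, 28, 24) [34.2 27.7]
(None, -50, 24) [-34.  -49.3]
(None, -50, 24) [ 33.9 -49.8]
(None, 76, 66) [-25.4  76. ]
(None, 76, 66) [25.4 75.9]
(-25, -66, 115) [-23.7 -65.6]
(25, -66, 115) [ 23.8 -65.9]
```

Request:
jog_arm:
  deltas:
    - [[1,0.9,-4.1,-0.5,-2.9],[1,0.9,-4.1,-0.5,-2.9],[1,0.9,-4.1,-0.5,-2.9],[1,0.9,-4.1,-0.5,-2.9],[1,0.9,-4.1,-0.5,-2.9],[1,0.9,-4.1,-0.5,-2.9],[1,0.9,-4.1,-0.5,-2.9],[1,0.9,-4.1,-0.5,-2.9]]

```text
t: 2.12
tool_pos: [0.6131, -0.2391, 0.2569]
ee_rot: [[0.074, 0.997, -0.001], [0.997, -0.074, 0.001], [0.001, -0.001, -1.0]]
force: [1.3, 1.0, -0.2]
gripper_width: 0.0919
```

Request:
jog_arm:
  deltas:
    - [[1,0,0,0,0],[1,0,0,0,0]]

```text
t: 2.28
tool_pos: [0.6126, -0.2396, 0.2554]
ee_rot: [[0.075, 0.997, -0.003], [0.997, -0.075, 0.002], [0.002, -0.003, -1.0]]
force: [0.1, -0.4, -0.3]
gripper_width: 0.092
```

```bash
python3 - <<'E'
from h import *
import pickle
s=read_state();p=camera_params('wrist');im=read_camera('wrist');cv2.imwrite("pics/w2.png",im)
pickle.dump(p,open('w2.pkl','wb'));print(s['t'],s['tool_pos'],s['ee_rot'][:,1],s['q'])
E
```

```text
2.2833 [ 0.61261024 -0.23961072  0.25541741] [ 0.99718158 -0.07497621 -0.00273176] [-2.80411204e+01  3.34100898e+01  6.04507282e+01  1.95463201e-02
  8.63187500e+01 -2.37424112e+01]
```

View pics/w2.png

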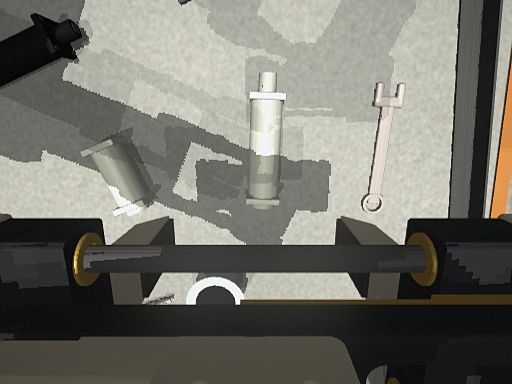

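The damper is in view with its spigot tip at (268,73) and cap end near (263,207). The short damper is at (120,178). Zooming in for edges.

```bash
python3 - <<'E'
import cv2
a=cv2.imread("pics/w2.png")
cv2.imwrite("pics/w2a.png",cv2.resize(a[65:215,205:325],None,fx=4,fy=4,interpolation=cv2.INTER_CUBIC))
E
```

```text
(no output)
```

View pics/w2a.png

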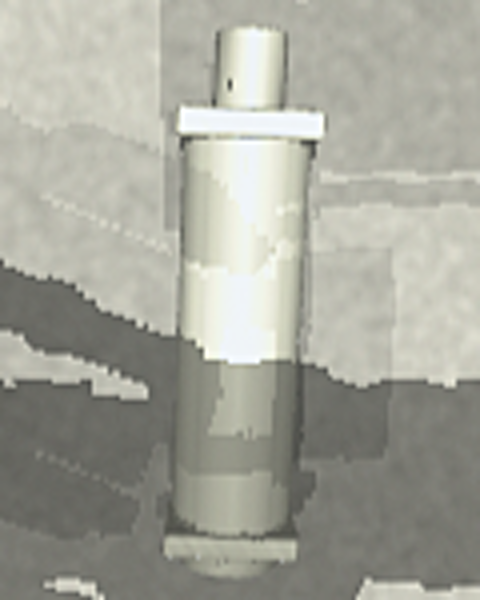

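```bash
python3 - <<'E'
from fit import *
import pickle
p=pickle.load(open('w2.pkl','rb'))
A=lambda u,v:(205+u/4-.4,65+v/4-.4)
pts=[(A(180,109),-22,70),(A(325,113),22,70),(A(179,134),-22,62),(A(324,138),22,62),(A(164,559),-22,-70),(A(297,561),22,-70)]
W=[cast(p,q[0],.044)[0] for q in pts]
t,a,r=fit2([[q[1]/1000,q[2]/1000] for q in pts],W)
print(t,a);print((r*1000).round(1))
R=np.array([[np.cos(np.radians(a)),-np.sin(np.radians(a))],[np.sin(np.radians(a)),np.cos(np.radians(a))]])
for n,q,z in (('spig',A(252,27),.030),('cap',A(226,578),.030),('bodyL',A(184,300),.022),('bodyR',A(304,300),.022)):print(n,((cast(p,q,z)[0][:2]-t)@R*1000).round(1))
s=read_state();d=t-s['tool_pos'][:2];print('shift',d*100,'turn',a-np.degrees(np.arctan2(*s['ee_rot'][1::-1,1])),s['tool_pos'])
E
```

```text
[ 0.62745503 -0.22165929] -6.520997064678335
[[ 0.6 -0.8]
 [-0.5 -0.3]
 [ 0.6  0.1]
 [-0.4  0.6]
 [ 0.2 -0.3]
 [-0.6  0.7]]
spig [-0.8 94.3]
cap [ -0.9 -80.8]
bodyL [-18.5  11.2]
bodyR [20.5 12.7]
shift [1.46206253 1.63751377] turn -2.3416203555765893 [ 0.61283441 -0.23803443  0.2563094 ]
```

Request:
jog_arm:
  deltas:
    - [[1,0.3,0.4,-3,-0.5],[1,0.3,0.4,-3,-0.5],[1,0.3,0.4,-3,-0.5],[1,0.3,0.4,-3,-0.5],[1,0.2,0.2,-3,-0.3],[1,0,0,0,0],[1,0,0,0,0]]

```text
t: 2.92
tool_pos: [0.6266, -0.2183, 0.1069]
ee_rot: [[0.11, 0.994, -0.003], [0.994, -0.11, 0.002], [0.001, -0.003, -1.0]]
force: [0.2, -0.1, 0.2]
gripper_width: 0.0918
```

```bash
python3 - <<'E'
from h import *
import pickle
s=read_state();p=camera_params('wrist');im=read_camera('wrist');cv2.imwrite("pics/w3.png",im)
pickle.dump(p,open('w3.pkl','wb'));print(s['t'],s['tool_pos'],s['ee_rot'][:,1],s['q']);
for _ in range(2):
    read_camera('wrist');print(read_state()['tool_pos'])
E
```

```text
2.9167 [ 0.62664849 -0.21826696  0.10690136] [ 0.99391605 -0.11010627 -0.00273813] [-2.58220646e+01  4.00396099e+01  7.19862588e+01  1.57044482e-02
  6.81457238e+01 -1.95063699e+01]
[ 0.6283468  -0.22017847  0.11007778]
[ 0.62851846 -0.2206545   0.11042882]
```

View pics/w3.png

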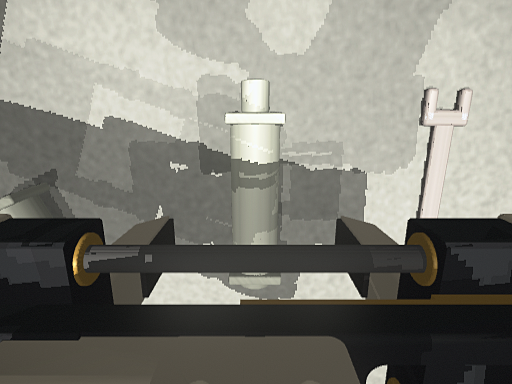

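Request:
jog_arm:
  deltas:
    - [[1,-0.1,-0.1,-2.5,0],[1,0,0,-2.5,0],[1,0,0,-2.5,0],[1,0,0,-1.5,0],[1,0,0,-1,0],[1,0,0,0,0],[1,0,0,0,0]]
  grip_force: 45

```text
t: 3.65
tool_pos: [0.6269, -0.2221, 0.0088]
ee_rot: [[0.113, 0.994, 0.002], [0.994, -0.113, -0.001], [-0.001, 0.002, -1.0]]
force: [0.2, -0.6, 0.2]
gripper_width: 0.092
```

Request:
jog_arm:
  deltas:
    - [[0,0,0,0,0],[0,0,0,0,0],[0,0,0,0,0],[0,0,0,0,0],[0,0,0,0,0],[0,0,0,0,0],[0,0,0,0,0],[0,0,0,0,0]]

```text
t: 4.32
tool_pos: [0.6261, -0.2217, 0.0073]
ee_rot: [[0.113, 0.994, -0.0], [0.994, -0.113, -0.0], [-0.0, -0.0, -1.0]]
force: [-0.2, -0.5, 0.4]
gripper_width: 0.0433
```

Request:
jog_arm:
  deltas:
    - [[0,0,0,0,0],[0,0,0,0,0],[0,0,0,0,0]]

```text
t: 4.57
tool_pos: [0.6261, -0.2216, 0.0073]
ee_rot: [[0.113, 0.994, -0.0], [0.994, -0.113, 0.0], [0.0, -0.0, -1.0]]
force: [-0.6, 0.1, -0.6]
gripper_width: 0.0393
```

Request:
jog_arm:
  deltas:
    - [[0,0,0,2,0],[0,0,0,3,0],[0,0,0,3,0],[0,-1,3,2,2.5],[0,-1,3.5,2,2.5],[0,-1,3.5,2.1,2.5],[0,-1,3.5,0,2.5],[0,-1,3.5,0,2.5]]

```text
t: 5.23
tool_pos: [0.5759, -0.0507, 0.1492]
ee_rot: [[-0.106, 0.994, 0.002], [0.994, 0.106, -0.0], [-0.001, 0.002, -1.0]]
force: [0.5, 1.2, -4.7]
gripper_width: 0.0391
```

Request:
jog_arm:
  deltas:
    - [[0,-1,3.5,0,2.5],[0,-1,3.5,0,2.5],[0,-1,3.5,0,2.5],[0,-1,3.5,0,2.5],[0,-1,3.5,0,2.5],[0,-0.6,3.5,0,0.4],[0,0,0,0,0],[0,0,0,0,0]]

```text
t: 5.9
tool_pos: [0.5193, 0.1598, 0.1477]
ee_rot: [[-0.327, 0.945, -0.001], [0.945, 0.327, -0.0], [0.0, -0.001, -1.0]]
force: [0.1, -0.9, -2.7]
gripper_width: 0.0391
```

```bash
python3 - <<'E'
from fit import *
import pickle
s=read_state();p=camera_params('wrist');im=read_camera('wrist');cv2.imwrite("pics/w4.png",im)
pickle.dump(p,open('w4.pkl','wb'))
cv2.imwrite("pics/s4.png",cv2.resize(read_camera('side')[60:210,180:360],None,fx=4,fy=4,interpolation=cv2.INTER_CUBIC))
s2=read_state()
seat=np.array([.5271,.1410]);a=np.radians(18.925);R=np.array([[np.cos(a),-np.sin(a)],[np.sin(a),np.cos(a)]])
for q in (s,s2):
  print(q['t'],q['tool_pos'],'cradle frame',(q['tool_pos'][:2]-seat)@R*1000,'yaw',np.degrees(np.arctan2(*q['ee_rot'][1::-1,1])),q['gripper_width'])
E
```

```text
5.9 [0.51926039 0.15978048 0.14768361] cradle frame [-1.32475307 20.30789927] yaw 19.114634303811776 0.03910530268321644
6.0 [0.52006476 0.15762409 0.14773666] cradle frame [-1.26325161 18.00719895] yaw 18.91383443183372 0.03920934604657815
```

View pics/w4.png

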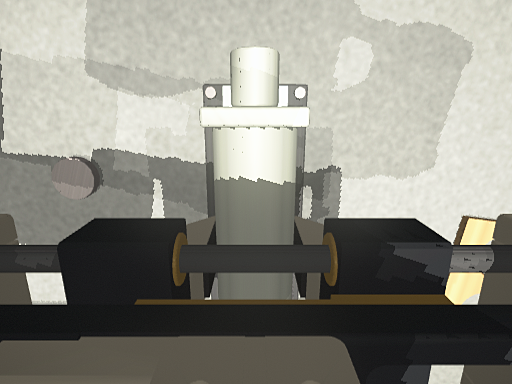

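View pics/s4.png

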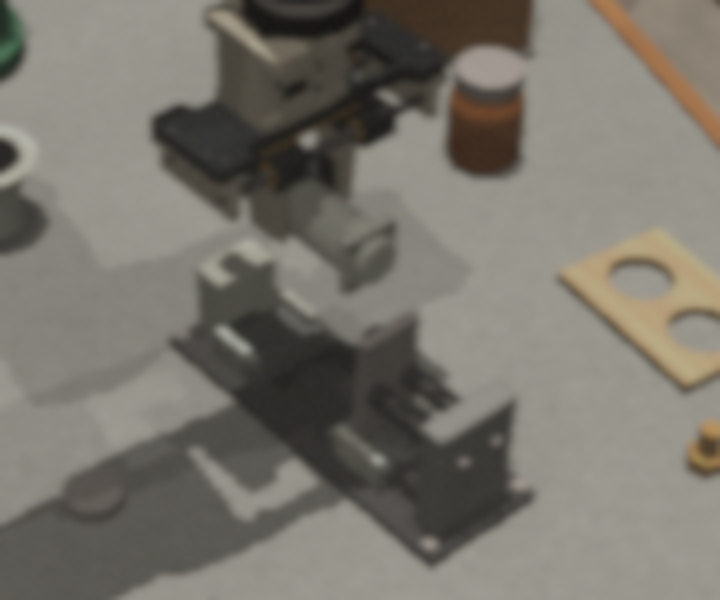

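The damper is level in the grip. In the wrist view the spigot is at (255,48–105) and the front flange's top edge runs from (202,107) to (309,107). The side view shows the cap end clear of and above the gate. I'll check where the damper sits in the cradle frame.

```bash
python3 - <<'E'
import cv2
a=cv2.imread("pics/w4.png")
cv2.imwrite("pics/w4a.png",cv2.resize(a[40:140,195:315],None,fx=6,fy=6,interpolation=cv2.INTER_CUBIC))
E
```

```text
(no output)
```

View pics/w4a.png

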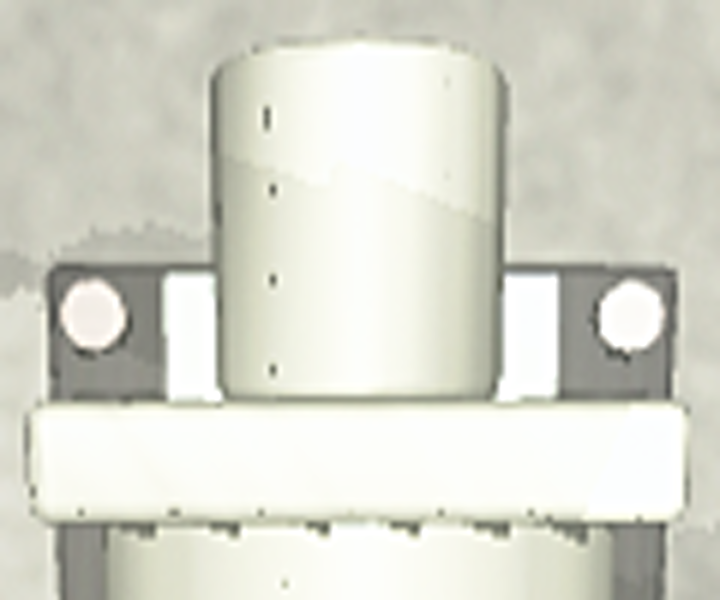

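```bash
python3 - <<'E'
from fit import *
import pickle
p=pickle.load(open('w4.pkl','rb'))
A=lambda u,v:(195+u/6-.4,40+v/6-.4)
seat=np.array([.5271,.1410]);a=np.radians(18.925);R=np.array([[np.cos(a),-np.sin(a)],[np.sin(a),np.cos(a)]])
f=lambda q,z:((cast(p,q,z)[0][:2]-seat)@R*1000).round(1)
z=.1477+.0147+.022
for q in ((35,403),(685,403),(33,521),(683,523)):print(f(A(*q),z))
print('spig',f(A(215,250),z-.022),f(A(504,250),z-.022),f(A(362,40),z-.022))
print('base corners check',f(A(48,266),.008),f(A(677,268),.008))
E
```

```text
[-21.5  89.9]
[21. 90.]
[-22.   82.3]
[21.3 82.3]
spig [-11.3 101.2] [ 10.6 101.3] [ -0.2 115.9]
base corners check [-49.6 111.7] [ 49.5 111.7]
```

Request:
jog_arm:
  deltas:
    - [[0,0.1,0,-1.5,0],[0,0,0,-2,0],[0,0,0,-2,0],[0,0,0,-1.5,0],[0,0,0,0,0],[0,0,0,0,0]]

```text
t: 6.5
tool_pos: [0.5212, 0.1567, 0.0776]
ee_rot: [[-0.322, 0.947, -0.002], [0.947, 0.322, -0.0], [0.0, -0.002, -1.0]]
force: [0.9, 1.0, -3.5]
gripper_width: 0.0389
```

Request:
jog_arm:
  deltas:
    - [[0,0.2,-0.6,0,0],[0,0.2,-0.6,0,0],[0,0.2,-0.6,0,0],[0,0.2,-0.6,0,0],[0,0.2,-0.6,0,0],[0,0.2,-0.6,0,0],[0,0.2,-0.4,0,0],[0,0,0,0,0]]

```text
t: 7.17
tool_pos: [0.5351, 0.1187, 0.079]
ee_rot: [[-0.323, 0.946, -0.0], [0.946, 0.323, 0.003], [0.003, 0.001, -1.0]]
force: [-3.5, 10.9, -4.3]
gripper_width: 0.0386
```

```bash
cat > st.py <<'E'
from fit import *
import sys
n=sys.argv[1]
s=read_state();p=camera_params('wrist');im=read_camera('wrist');cv2.imwrite(f"pics/w{n}.png",im)
cv2.imwrite(f"pics/s{n}.png",cv2.resize(read_camera('side')[90:210,200:330],None,fx=5,fy=5,interpolation=cv2.INTER_CUBIC))
s2=read_state()
seat=np.array([.5271,.1410]);a=np.radians(18.925);R=np.array([[np.cos(a),-np.sin(a)],[np.sin(a),np.cos(a)]])
for q in (s,s2):
  print(q['t'],q['tool_pos'],'cradle',((q['tool_pos'][:2]-seat)@R*1000).round(1),'oz',q['tool_pos'][2]+.0147,'yaw',np.degrees(np.arctan2(*q['ee_rot'][1::-1,1])),q['gripper_width'],q['force'])
np.save('wp.npy',p,allow_pickle=True)
E
python3 st.py 5
```

```text
7.1667 [0.5350833  0.11869758 0.07895605] cradle [  0.3 -23.7] oz 0.09365605091864565 yaw 18.831111932065394 0.03855740890035051 [-3.47547154 10.87926605 -4.32780586]
7.2667 [0.53490145 0.11920506 0.07895588] cradle [  0.3 -23.1] oz 0.09365587569953092 yaw 18.847217723059124 0.03923798767930642 [-2.39868203 10.55651484 -4.52219949]
```

View pics/s5.png

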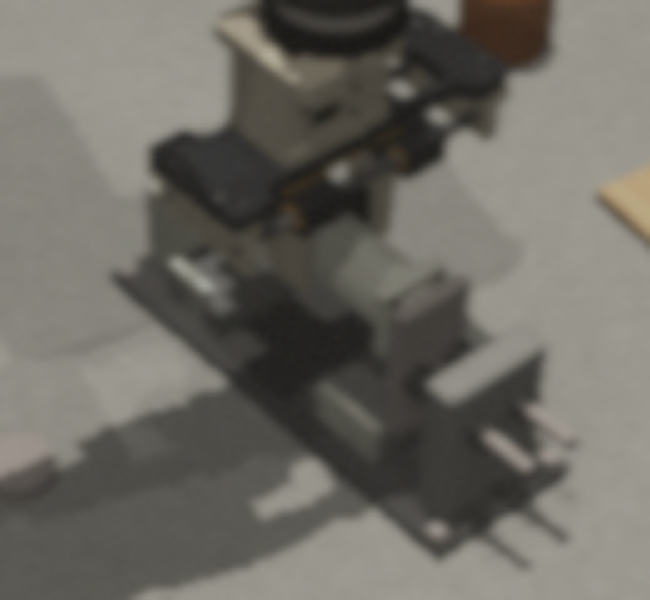

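View pics/w5.png

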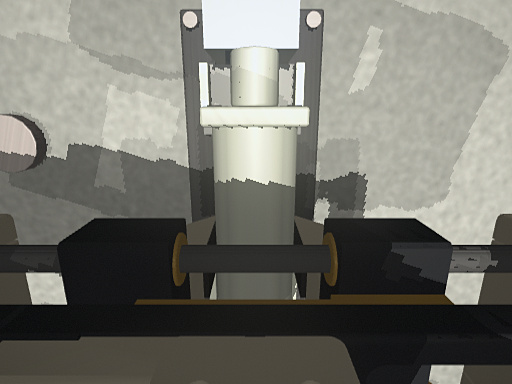

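The push read 11 N along the cradle, which means the gate is about 35 mm back. The damper hasn't moved in the grip: the spigot tip is still at row 46 and the flange edge at row 107. I'll push 2 mm further for margin, then lower.

Request:
jog_arm:
  deltas:
    - [[0,0.1,-0.2,0,0],[0,0,0,-0.8,0],[0,0,0,-0.8,0],[0,0,0,-0.8,0],[0,0,0,-0.8,0],[0,0,0,-0.6,0],[0,0,0,-0.5,0],[0,0,0,0,0]]

```text
t: 7.93
tool_pos: [0.5402, 0.1154, 0.0394]
ee_rot: [[-0.323, 0.946, 0.01], [0.946, 0.323, 0.001], [-0.003, 0.01, -1.0]]
force: [-0.0, 2.8, 13.2]
gripper_width: 0.0391
```

```bash
python3 st.py 6
```

```text
7.9333 [0.54017847 0.11540836 0.03938354] cradle [  4.1 -28.5] oz 0.05408354001870549 yaw 18.870024037695146 0.039129087657061135 [-1.07676065e-02  2.80784774e+00  1.31753389e+01]
8.0333 [0.54006224 0.11586051 0.03934937] cradle [  4.1 -28. ] oz 0.05404937242052316 yaw 18.862977386303843 0.03883271042296257 [ 0.02171609  3.19643309 13.55365627]
```

View pics/w6.png

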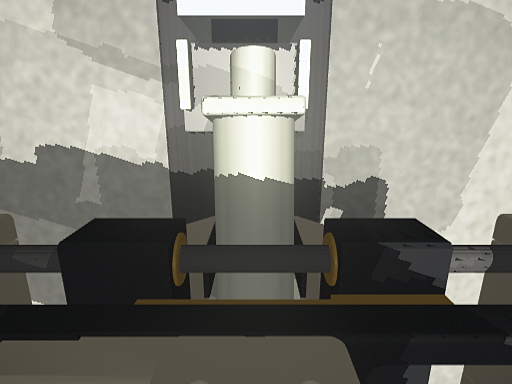

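View pics/s6.png

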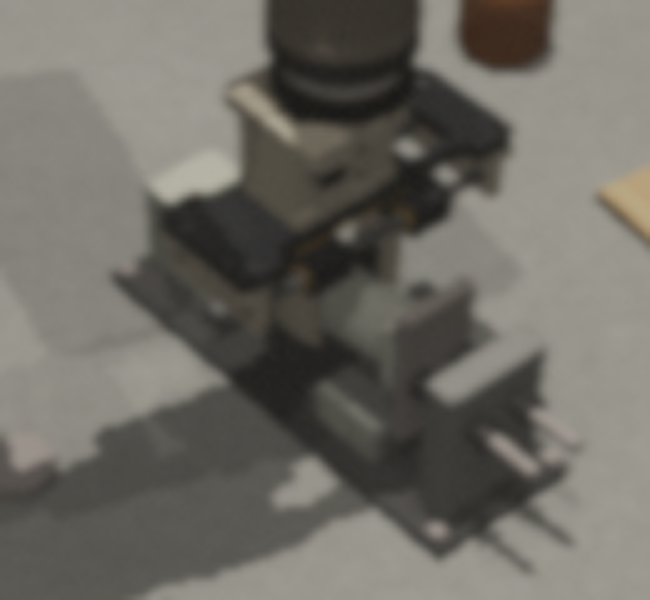

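Contact came early: 13 N upward with the origin near z = 54 mm rather than 46. The tool is also deflected about 4 mm sideways. I'll zoom in to see what is touching.

```bash
python3 - <<'E'
from h import *
a=cv2.imread("pics/w6.png")
cv2.imwrite("pics/w6a.png",cv2.resize(a[0:140,165:325],None,fx=4.2,fy=4.2,interpolation=cv2.INTER_CUBIC))
s=read_state();print(s['wrist_torque'],s['q'])
E
```

```text
[0.72747334 0.17340497 0.13030692] [ 4.13757402e+00  3.44692410e+01  9.62355105e+01  4.60603243e-02
  4.87401657e+01 -1.47550989e+01]
```

View pics/w6a.png

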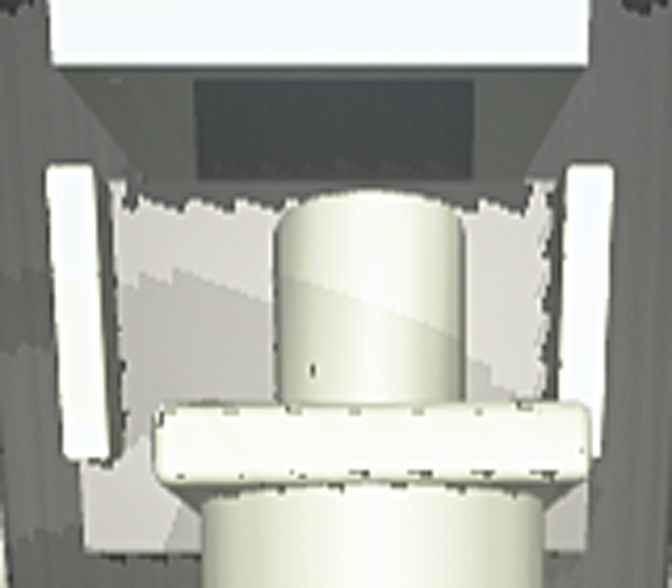

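The damper has pitched nose-down. The front flange's inner face is visible at (365,490) in the crop, and that flange sits on the front bed. Friction on the gate is holding the cap end up, and the load is pushing the arm sideways towards the right cheek. The spigot is already below the hood, so I'll unload a little, re-centre, soften the grip so it can level out, and check again.

Request:
jog_arm:
  deltas:
    - [[0,0,0,0.4,0],[0,0,0,0,0],[0,0,0,0,0]]

```text
t: 8.28
tool_pos: [0.538, 0.1177, 0.0409]
ee_rot: [[-0.324, 0.946, 0.005], [0.946, 0.324, 0.003], [0.002, 0.006, -1.0]]
force: [1.4, 12.3, -5.5]
gripper_width: 0.0389
```

```bash
python3 st.py 7; python3 - <<'E'
import cv2
a=cv2.imread("pics/w7.png")
cv2.imwrite("pics/w7a.png",cv2.resize(a[0:140,165:325],None,fx=4.2,fy=4.2,interpolation=cv2.INTER_CUBIC))
E
```

```text
8.2833 [0.53803064 0.11769143 0.04087431] cradle [  2.8 -25.6] oz 0.055574306246892635 yaw 18.89780356326838 0.0389094207419592 [ 1.42231808 12.27173114 -5.45426273]
8.3833 [0.5379561  0.11776261 0.04068146] cradle [  2.7 -25.5] oz 0.05538146135385127 yaw 18.908641340721825 0.03879013195918618 [ 1.52524708 12.23770892 -5.27327641]
```

View pics/w7a.png

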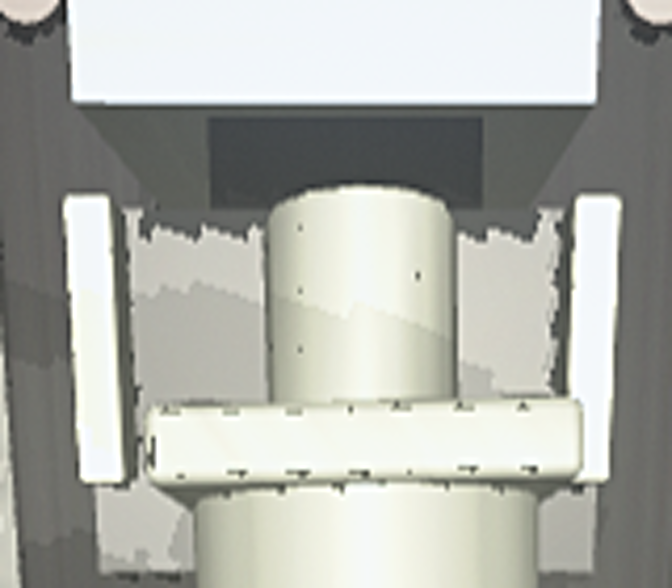

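Request:
jog_arm:
  deltas:
    - [[0,-0.3,-0.1,0,0],[0,0,0,0,0],[0,0,0,-0.2,0],[0,0,0,-0.2,0],[0,0,0,-0.2,0],[0,0,0,0,0]]
  grip_force: 20

```text
t: 8.88
tool_pos: [0.5356, 0.1155, 0.0365]
ee_rot: [[-0.324, 0.946, 0.006], [0.946, 0.324, 0.002], [-0.001, 0.007, -1.0]]
force: [-3.0, 5.1, 10.4]
gripper_width: 0.0395
```

```bash
python3 st.py 8; python3 - <<'E'
import cv2
a=cv2.imread("pics/w8.png")
cv2.imwrite("pics/w8a.png",cv2.resize(a[0:140,165:325],None,fx=4.2,fy=4.2,interpolation=cv2.INTER_CUBIC))
E
```

```text
8.8833 [0.53561251 0.11551864 0.03654281] cradle [ -0.2 -26.9] oz 0.0512428112120326 yaw 18.91277381991668 0.03945346277828412 [-3.04840867  5.05554448 10.44653317]
8.9833 [0.53561132 0.11553316 0.03652937] cradle [ -0.2 -26.9] oz 0.05122937063761964 yaw 18.91034632056945 0.03927967295354629 [-3.28905881  5.35430691 10.17907947]
```

View pics/w8a.png

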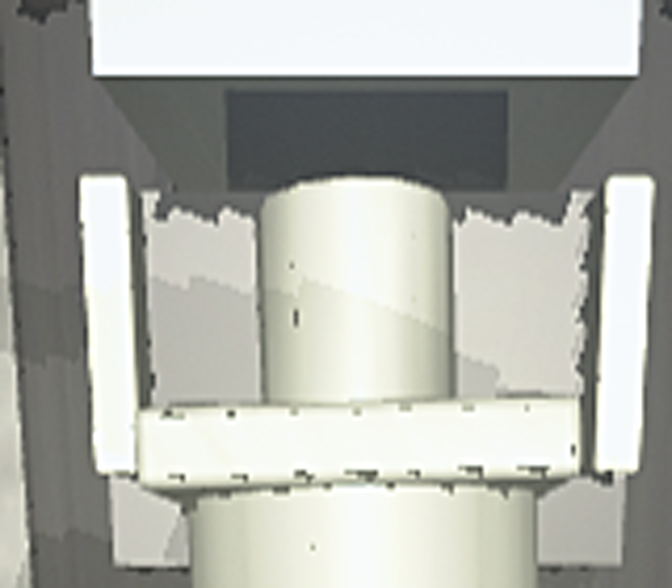

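Re-centred (about 0.5 mm off) and levelling out. Continuing down.

Request:
jog_arm:
  deltas:
    - [[0,0,0,-0.3,0],[0,0,0,-0.2,0],[0,0,0,-0.2,0],[0,0,0,0,0],[0,0,0,0,0]]
  grip_force: 15

```text
t: 9.4
tool_pos: [0.5363, 0.1154, 0.0299]
ee_rot: [[-0.324, 0.946, 0.008], [0.946, 0.324, 0.002], [-0.001, 0.008, -1.0]]
force: [-1.0, 6.1, 11.3]
gripper_width: 0.0398
```

```bash
python3 st.py 9; python3 - <<'E'
import cv2
a=cv2.imread("pics/w9.png")
cv2.imwrite("pics/w9a.png",cv2.resize(a[0:140,165:325],None,fx=4.2,fy=4.2,interpolation=cv2.INTER_CUBIC))
E
```

```text
9.4 [0.53632724 0.11539665 0.02985789] cradle [  0.4 -27.2] oz 0.04455788790299434 yaw 18.883370917957155 0.03976583115798401 [-1.01602569  6.08999561 11.29455765]
9.5 [0.53634776 0.11542844 0.02987373] cradle [  0.5 -27.2] oz 0.04457372678546642 yaw 18.88470954544661 0.03971956089270769 [-1.26245501  5.25281006 11.87787844]
```

View pics/w9a.png

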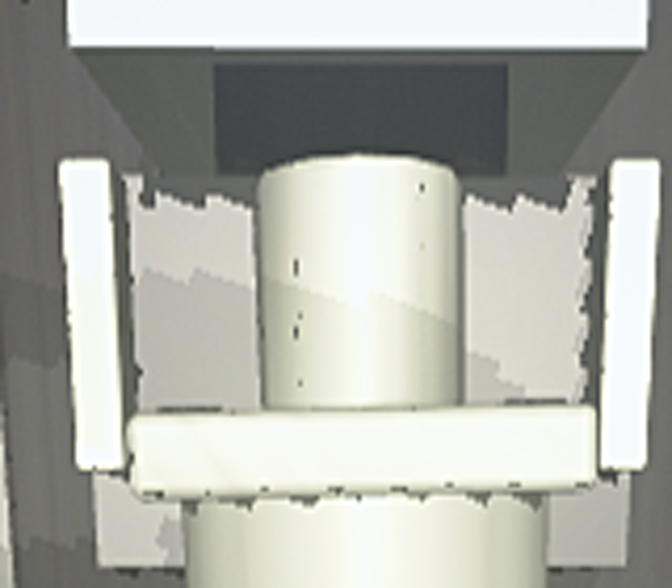

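View pics/s9.png

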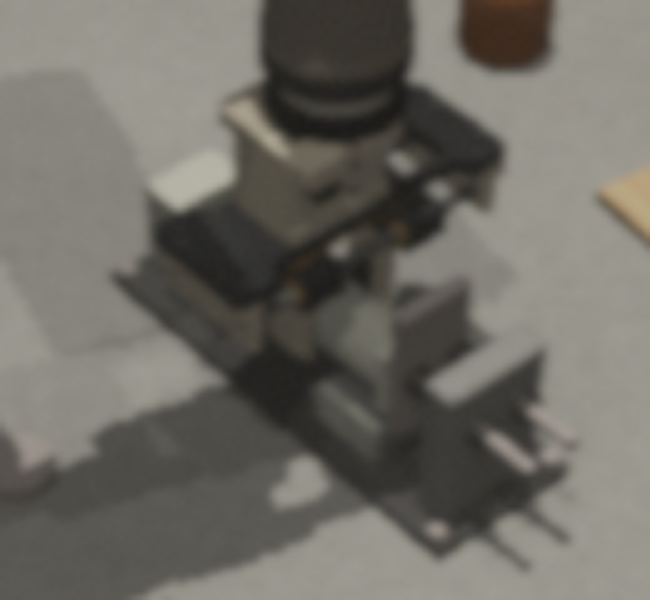

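The damper is now level on the beds with the spigot below the hood. Letting go.

Request:
jog_arm:
  deltas:
    - [[0,0,0,0.3,0],[1,0,0,0,0],[1,0,0,0,0],[1,0,0,0,0],[1,0,0,0,0],[1,0,0,0,0],[1,0,0,0,0],[1,0,0,0,0]]

```text
t: 10.17
tool_pos: [0.5333, 0.1149, 0.0291]
ee_rot: [[-0.324, 0.946, 0.0], [0.946, 0.324, -0.0], [-0.0, -0.0, -1.0]]
force: [-0.2, -0.8, 1.2]
gripper_width: 0.0815
```

Request:
jog_arm:
  deltas:
    - [[1,0,0,0,0],[1,0,0,0,0],[1,0,0,0,0],[1,0,0,0,0],[1,0,0,0,0],[1,0,0,0,0]]

```text
t: 10.67
tool_pos: [0.5332, 0.115, 0.0291]
ee_rot: [[-0.324, 0.946, 0.0], [0.946, 0.324, 0.0], [-0.0, 0.0, -1.0]]
force: [0.6, -0.3, -0.7]
gripper_width: 0.0917
```

```bash
python3 st.py 10
```

```text
10.6667 [0.53323951 0.11503928 0.0291109 ] cradle [ -2.6 -26.5] oz 0.04381089667735583 yaw 18.904171256456607 0.09168351407503902 [ 0.64318595 -0.31469285 -0.73361896]
10.7667 [0.53322592 0.11504675 0.02912587] cradle [ -2.6 -26.5] oz 0.043825867760446544 yaw 18.90314672672496 0.09204236742223906 [-0.16768575  1.06724236  0.25025968]
```

View pics/w10.png

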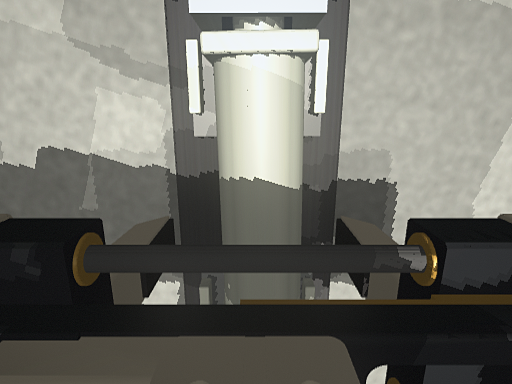

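View pics/s10.png

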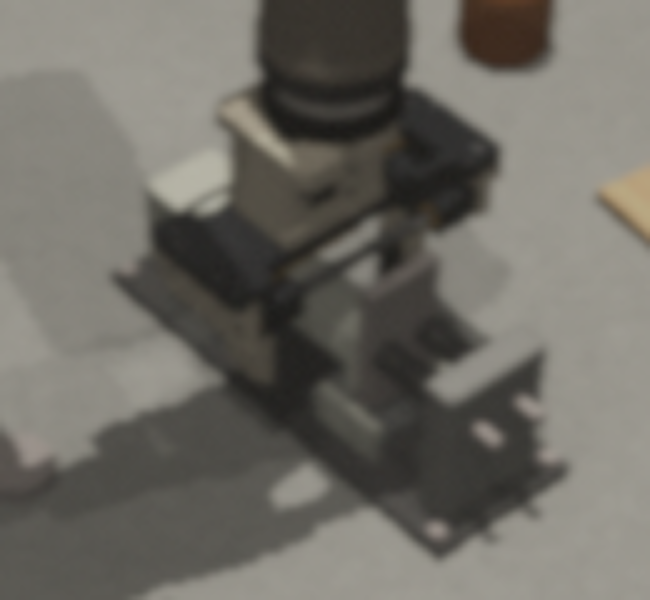

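The damper slid forward under the hood: its front flange is at (260,42) between the cheeks, and the gate has followed it. The fingers are clear, so I'll go straight up to the earlier viewing pose.

Request:
jog_arm:
  deltas:
    - [[1,0,0,1,0],[1,0,0,2,0],[1,0,0,3,0],[1,0,0,4,0],[1,0,0,4,0],[1,0.2,-0.6,4,0],[1,0.4,-1.4,4,0],[1,0.5,-1.5,4,0]]

```text
t: 11.43
tool_pos: [0.5433, 0.0809, 0.2903]
ee_rot: [[-0.325, 0.946, 0.001], [0.946, 0.325, 0.0], [-0.0, 0.001, -1.0]]
force: [1.4, -0.2, -0.1]
gripper_width: 0.0919
```

Request:
jog_arm:
  deltas:
    - [[1,0,0,0,0],[1,0,0,0,0],[1,0,0,0,0],[1,0,0,0,0]]

```text
t: 11.77
tool_pos: [0.543, 0.0811, 0.2856]
ee_rot: [[-0.324, 0.946, -0.003], [0.946, 0.324, 0.0], [0.001, -0.003, -1.0]]
force: [-0.5, 0.3, -0.6]
gripper_width: 0.0917
```

```bash
python3 st.py 11; python3 - <<'E'
import cv2
a=cv2.imread("pics/w11.png")
cv2.imwrite("pics/w11a.png",cv2.resize(a[0:240,170:340],None,fx=2.5,fy=2.5,interpolation=cv2.INTER_CUBIC))
E
```

```text
11.7667 [0.54301683 0.08106973 0.28564066] cradle [ -4.4 -61.9] oz 0.30034066093178496 yaw 18.918764220593662 0.09165524546088398 [-0.54919343  0.30507178 -0.60666519]
11.8667 [0.54322284 0.08115764 0.28552145] cradle [ -4.2 -61.8] oz 0.30022144830244074 yaw 18.932636709295586 0.0916864510835206 [0.27800129 1.12376911 0.54131632]
```

View pics/w11a.png

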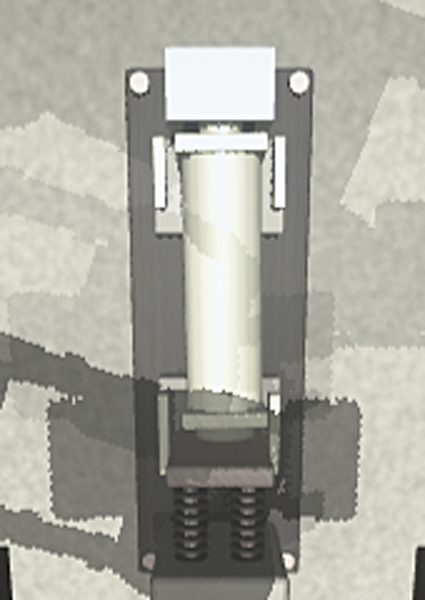

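View pics/s11.png

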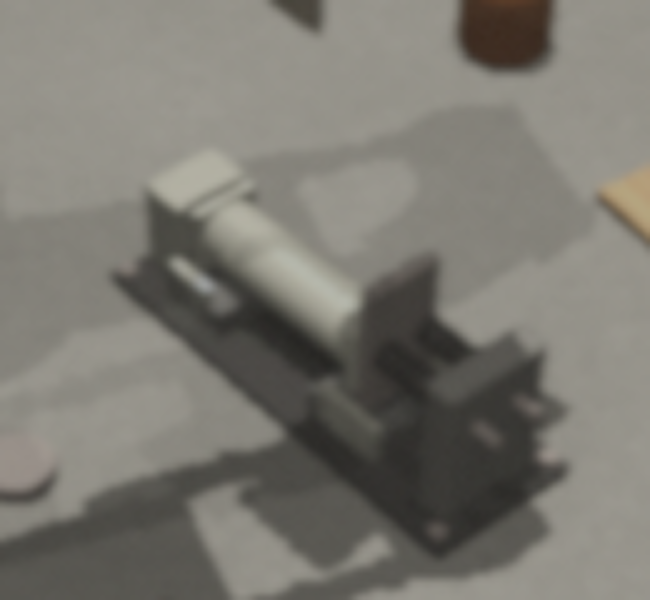

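```bash
python3 - <<'E'
from fit import *
a=cv2.imread("pics/w11.png")
cv2.imwrite("pics/w11b.png",cv2.resize(a[40:100,220:290],None,fx=9,fy=9,interpolation=cv2.INTER_CUBIC))
cv2.imwrite("pics/w11c.png",cv2.resize(a[145:205,220:290],None,fx=9,fy=9,interpolation=cv2.INTER_CUBIC))
E
```

```text
(no output)
```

View pics/w11b.png

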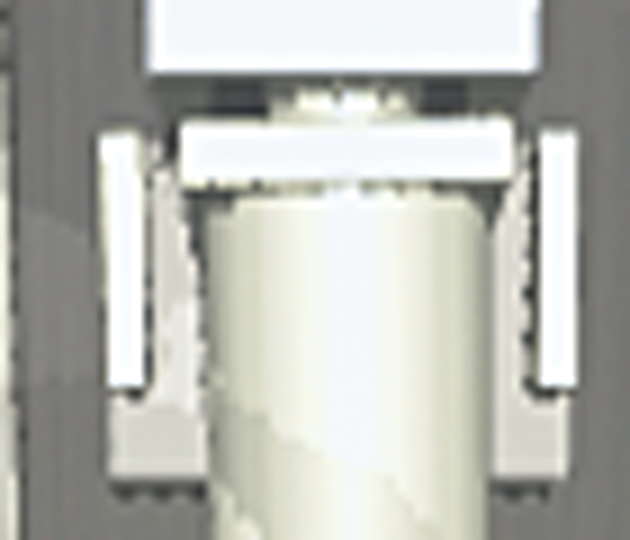

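View pics/w11c.png

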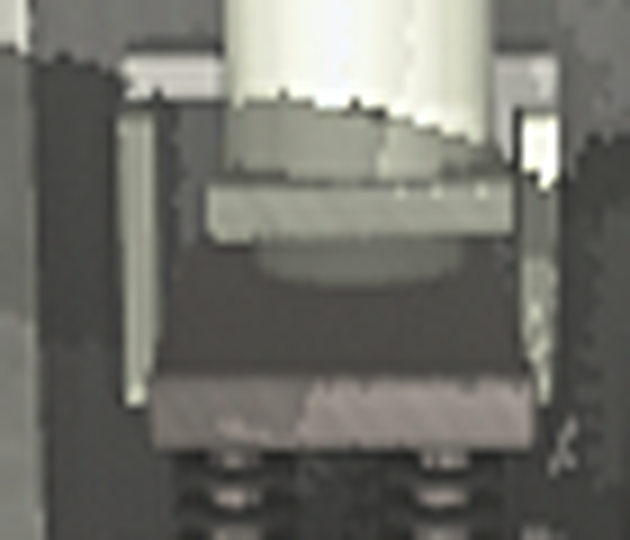

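```bash
python3 - <<'E'
from fit import *
p=np.load('wp.npy',allow_pickle=True).item()
B=lambda u,v:(220+u/9-.45,40+v/9-.45)
C=lambda u,v:(220+u/9-.45,145+v/9-.45)
seat=np.array([.5271,.1410]);a=np.radians(18.925);R=np.array([[np.cos(a),-np.sin(a)],[np.sin(a),np.cos(a)]])
f=lambda q,z:((cast(p,q,z)[0][:2]-seat)@R*1000).round(1)
print('hood edge (y76)',f(B(150,72),.066),f(B(540,72),.066))
print('bed edge (y28)',f(B(108,475),.024),f(B(570,475),.024))
print('rear bed edge (y-50)',f(C(122,52),.024),f(C(557,52),.024))
pts=[(B(181,119),-22,70),(B(513,119),22,70),(B(181,184),-22,62),(B(513,184),22,62),(C(207,240),-22,-70),(C(513,238),22,-70)]
W=[np.r_[f(q[0],.068),0]/1000 for q in pts]
t,an,r=fit2([[q[1]/1000,q[2]/1000] for q in pts],W);print('damper',t*1000,an);print((r*1000).round(1))
print('gate face',f(C(152,376),.115),f(C(534,374),.115))
E
```

```text
hood edge (y76) [-25.   76.1] [25.4 76.1]
bed edge (y28) [-34.7  28.6] [34.2 28.6]
rear bed edge (y-50) [-34.  -49.3] [ 34.  -49.3]
damper [1.50998307 0.18565821] 0.8594219856472135
[[ 0.5  0.3]
 [-0.6 -0.3]
 [ 0.3  0.5]
 [-0.6 -0.1]
 [ 0.3 -0.1]
 [-0.1 -0.4]]
gate face [-24.2 -78.1] [ 24.1 -77.8]
```

The checks agree: the damper is 1.5 mm across and 0.2 mm along from the seat, at 0.9° yaw, and the gate reads about 12 mm. The arm is well clear.

```bash
python3 -c "
from station import *
print(read_state()['t'],close_job())"
```

```text
the job is handed in; nothing more can be done
11.8667 None
```

The long damper is clipped into the cradle, and I handed the job in at 11.9 s. `close_job()` gives no verdict, so the result rests on my own checks.

**What I did:** I gripped the long damper across its body, carried it over the cradle, pushed the gate back about 35–38 mm and lowered it. I then released it, and the gate slid it home under the hood.

**Last checks (wrist camera):**

| Check | Measured | Allowed |
|---|---|---|
| Offset across | 1.5 mm | 9 mm |
| Offset along | 0.2 mm | 5 mm |
| Angle to cradle | 0.9° (0.015 rad) | 0.12 rad |
| Gate reading | about 0.012 m | 0.006–0.018 m |

- **Release:** the spigot was under the hood, the gripper was open, and the arm was well above the cradle with about zero force.
- **Height:** I did not measure this separately, but the flange edges fit their expected height of 68 mm to within 0.8 mm.
- **Short damper:** it was never touched, but I did not take a picture of it at the end.

**What went wrong on the way:** on the first lowering, friction against the gate tipped the damper nose-down. It touched the front bed about 8 mm too high, and the arm was pushed about 4 mm sideways with 13 N upward. I lifted it slightly, re-centred it and softened the grip so it levelled onto the beds, then let go.

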